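# Rake the drying bed level in a stage dressing room

## Task

Make-up brushes are dried on a bed of ceramic chunks in the blue tray, but the two pink chunks are heaped on top of the white ones. Take the tined rake with the wooden grip (not the rubber squeegee) and, without your fingers touching the pink chunks, rake both off onto the bare end of the tray so that they lie flat on its floor in one even layer with the rest. Then stand the rake upright on the table, out of the tray, and let go.

Things in the scene. Friction and masses are not known exactly. Their poses are not given: they have to be found in the camera images.
- rake_grip (a point): 0.2 kg steel rake standing on its tines; point: middle of its upright wooden grip (26 x 26 mm, 66 to 138 mm above the tine tips), 100 mm above the tips. z up, y along the head, x the raking direction. Head 36 (x) x 130 (y) mm, 42 to 54 mm above the tips; two rows of tines, outer faces at x = +-18 mm. A like-sized squeegee, yellow grip, is a bystander; they may swap sides.
- tray: fixed blue tray, 222 (x) x 122 (y) x 20 mm high, floor 8, walls 6 mm thick; origin: centre of underside. White chunks (54 x 40 x 15 mm, loose) cover the floor from the -x wall to x = +7 mm, tops 23 mm up; beyond, to the +x wall, it is bare. Pink chunks lie on them within x = -92 to -10 mm. Tine tips 26 to 30 mm above the table pass over walls and white chunks and catch the pink.
- chunk_a_mid (a point): terracotta-pink rough porous ceramic chunk, 54 (x) x 40 (y) x 15 (z) mm, about 35 g; the point is its centre. It starts lying flat on top of the white layer in the tray, its centre 30 mm above the table, roughly lined up with the tray (within 0.12 rad). It starts on the tray's -y side.
- chunk_b_mid (a point): terracotta-pink rough porous ceramic chunk, 54 (x) x 40 (y) x 15 (z) mm, about 35 g; the point is its centre. It starts lying flat on top of the white layer in the tray, its centre 30 mm above the table, roughly lined up with the tray (within 0.12 rad). It starts on the tray's +y side.
Things that resemble listed ones, but are neither listed nor needed, are in the scene too. Leave any green look-alike of the part that bears rake_grip alone. What is shaped like the part that bears chunk_b_mid but yellow is not meant.

How it is judged (in metres and radians):
On the way, in this order (a step that is already met when the one before it is completed fails the run):
1. the rake is picked up off the table (height (world z) of rake_grip above 0.115 m), for 0.2 s.
2. both pink chunks lie flat on the tray's floor while the rake is still held over the tray (z of chunk_a_mid in the frame of tray between 0.01 and 0.023 m and angle between the z axis of each of chunk_a_mid, chunk_b_mid and the z axis of tray, either way round below 0.2 rad and x of chunk_a_mid in the frame of tray between -0.105 and 0.105 m and y of chunk_a_mid in the frame of tray between -0.055 and 0.055 m and z of chunk_b_mid in the frame of tray between 0.01 and 0.023 m and x of chunk_b_mid in the frame of tray between -0.105 and 0.105 m and y of chunk_b_mid in the frame of tray between -0.055 and 0.055 m and height (world z) of rake_grip above 0.106 m and horizontal distance between rake_grip and tray below 0.2 m), for 0.1 s.
At the end, for the whole second after the job is handed in: Both pink chunks lie flat (within 11 degrees) on the tray's floor, inside its walls, their centres 10 to 23 mm above the tray's underside (not on another chunk nor on edge), and the rake stands on its tines on the table (grip point 95 to 105 mm up, within 10 degrees of upright), out of the tray (z of chunk_a_mid in the frame of tray between 0.01 and 0.023 m and angle between the z axis of each of chunk_a_mid, chunk_b_mid and the z axis of tray, either way round below 0.2 rad and x of chunk_a_mid in the frame of tray between -0.105 and 0.105 m and y of chunk_a_mid in the frame of tray between -0.055 and 0.055 m and z of chunk_b_mid in the frame of tray between 0.01 and 0.023 m and x of chunk_b_mid in the frame of tray between -0.105 and 0.105 m and y of chunk_b_mid in the frame of tray between -0.055 and 0.055 m and height (world z) of rake_grip between 0.095 and 0.105 m and angle between rake_grip's own z axis and vertical below 0.17 rad); the robot touches nothing.
It fails at once if the gripper's fingers touch a pink chunk (contact force between the fingers and chunk_a above 0.3 N or contact force between the fingers and chunk_b above 0.3 N).
It also fails if it takes over 48 s, if anything falls off the work surface, if the arm or the gripper's body presses on something with over 40 N, if the wrist force passes 120 N, or if a joint passes its speed limit or range.

## Robot

A 6-joint arm with a two-finger parallel gripper is mounted at the origin on the work surface. World frame = base frame: x ahead of the robot, y to its left, z up, the work surface at z = 0. Lengths are in m, angles in degrees, forces in N, time in s.
With the tool pointing down it reaches from about 0.4 to 0.825 m from the base axis. Payload 7 kg.
Tool frame: the origin (TCP) lies at the very end of the fingers, on their centre line; the grasp point (between the pads) lies 19 mm behind it; x points along the fingers, z is the direction in which the jaws open and shut, and the axes are right-handed (so a half turn about x gives the same grasp; the last joint's range is limited). The gripper opens to 88 mm and grips with 3 to 60 N. Pads are 19 mm wide; open, the fingers measure 130 mm over their backs; the gripper's body (78 mm by 193 mm) begins 47 mm behind the grasp point.
Start: joints at [92.596, 20.546, 0.682, 0, -70.136, -16.507], TCP at [0.162, 0.655, 0.227] pointing down, gripper open.
Joint ranges: [-176.03, 176.03], [-82.01, 121.73], [-58.28, 71.71], [-173.87, 95.51], [-174.79, -0.11], [-173.66, 173.66]. Speed limits (degrees/s): [136.94, 136.94, 172.46, 180, 180, 180].

## Interface

Orientations are given as [roll, pitch, yaw] about the fixed x, y, z axes, in that order (R = Rz(yaw) Ry(pitch) Rx(roll)).
In Python, from plant import sensors, cams, workorder gives the robot as it stands. The module is installed in compiled form; this text tells all that it offers.
- The arm moves only by the shell command python3 -m handwheel 'ROWS' [OPENING] [FORCE]. ROWS is JSON, one flat list of numbers, 4 for each row, row after row: the shift along the tool's x, y, z in cm, then the turn about the tool's x in degrees. A call has exactly 10 rows; each row is the pose to reach, as a shift and turn from the pose commanded when the call began, along the tool's axes at that moment; what a row does not reach only later rows make up. A row lasts 1/8 s, in which the tool goes at most 62.5 mm and 10.7 degrees, less where a joint would pass 70% of its speed; a pose out of reach is approached as far as the arm can. A call with a gripper value outside its range is refused whole. OPENING is the finger opening in cm, from 0 to 8.76, set as the call begins (- or left out, the last holds). The fingers move at their own pace and stop on an object; FORCE is the grip in N (left out, the last holds). Time passes only in rows, so rows that repeat a pose let the fingers close, or fill a call up. It gives the time, the measured TCP pose, the force and the opening at its end, in the units of the state.
- sensors.get_state(): the state, without advancing time (a new reading comes with each control period).
- cams.capture(name): name is "scene" or "top" or "wrist"; returns a dict with "image" (384x512x3 uint8, red, green, blue), "fov_y" (degrees; the focal length in pixels is half the picture's height over the tangent of half this angle, whatever the lens; pixels are square), "cx", "cy" (the principal point, pixels), "xyz" and "rotation" of the camera in the world. Camera axes: x right, y down, z forward; pixel columns grow to the right and rows downward; lengths in m; the calibration is good to about 2 mm. A picture is of the moment at which its call begins. There is no depth.
- workorder.close_job(): hands the job in, once; it reports no verdict.
The state is a dict: "time_s": time; "joints": joint angles; "qd": joint speeds; "joint_torque": joint torques, N m; "tcp_pos": TCP position; "eef_rot": TCP orientation; "contact_force": force on the tool from outside, world axes, zero at the start; "moment": the same for the moment, N m; "gripper_width": finger opening in m.
Only numpy, scipy, OpenCV 4.12 (cv2) and the standard library are available. Lean on these libraries where they do the work, as an engineer would, in place of code of your own. Each camera call takes 0.05 s, during which the arm holds its last target.

## Working session

There is one attempt and no reset: what is moved stays moved. The work goes in short steps, Python scripts to look and compute and a shell command to move; the robot and the scene stay as the last step left them, time stands still between calls to the robot, and variables do not carry over. Pictures are saved under pics/ and viewed, and the job is handed in when it is done.

```bash
mkdir -p pics
cat > h.py <<'E'
import numpy as np, cv2, pickle
from plant import sensors, cams, workorder
from scipy.spatial.transform import Rotation as R
def cap(name,fn):
    c=cams.capture(name); cv2.imwrite('pics/'+fn+'.png',cv2.cvtColor(c['image'],cv2.COLOR_RGB2BGR))
    pickle.dump(c,open('pics/'+fn+'.pkl','wb')); return c
def ld(fn): return pickle.load(open('pics/'+fn+'.pkl','rb'))
def ray(c,u,v):
    f=192/np.tan(np.radians(c['fov_y'])/2)
    d=np.array([(u-c['cx'])/f,(v-c['cy'])/f,1.]); Rm=np.array(c['rotation'])
    if Rm.shape!=(3,3): Rm=R.from_euler('xyz',Rm,degrees=True).as_matrix()
    return np.array(c['xyz']),Rm@d
def onz(c,u,v,z):
    o,d=ray(c,u,v); return o+d*(z-o[2])/d[2]
def proj(c,p):
    f=192/np.tan(np.radians(c['fov_y'])/2); Rm=np.array(c['rotation'])
    if Rm.shape!=(3,3): Rm=R.from_euler('xyz',Rm,degrees=True).as_matrix()
    q=Rm.T@(np.array(p)-np.array(c['xyz'])); return q[0]/q[2]*f+c['cx'],q[1]/q[2]*f+c['cy']
E
python3 - <<'E'
from h import *
for n in ['scene','top','wrist']:
    c=cap(n,n+'0'); print(n,c['fov_y'],c['cx'],c['cy'],c['xyz'],np.round(c['rotation'],3).tolist())
print(sensors.get_state())
E
```

```text
scene 42.027546355610326 254.1014692991589 189.1221283366676 [1.23089676 0.21146643 0.95582623] [-138.783, -1.065, 108.623]
top 55.067201922542274 257.6996456379838 188.9278475842894 [0.45656586 0.00739797 0.94217126] [-176.17, -2.059, -90.104]
wrist 69.94206873862893 256.31557278455915 189.7378074663192 [0.23869659 0.6369437  0.38492226] [163.295, -0.044, -103.936]
{'time_s': 0.15, 'joints': array([ 9.25944645e+01,  2.05808578e+01,  6.48254807e-01, -1.43425818e-02,
       -7.01353008e+01, -1.65084870e+01]), 'qd': array([ 0.04518909,  0.00166151,  0.11098706,  0.11085922,  0.05888937,
       -0.06092698]), 'joint_torque': array([-1.60426625e-04, -5.83276105e+01,  2.93289256e+01,  7.00103670e+00,
        8.80061067e-03, -1.00694385e-04]), 'tcp_pos': array([0.16223417, 0.65485813, 0.22587026]), 'eef_rot': array([  5.27767983,  89.93076987, -98.6412242 ]), 'contact_force': array([ 0.06166611, -0.59002317, -0.25064359]), 'moment': array([-0.01325165, -0.01647932, -0.02565841]), 'gripper_width': 0.0879384347214596}
```

View pics/scene0.png

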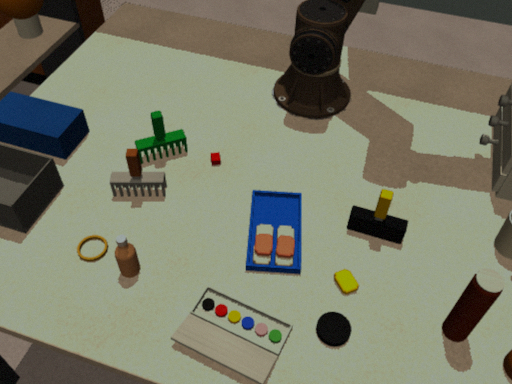

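View pics/top0.png

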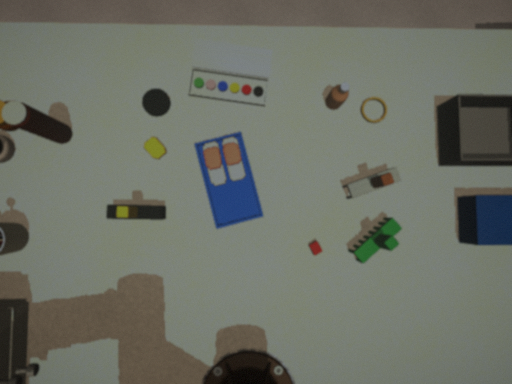

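View pics/wrist0.png

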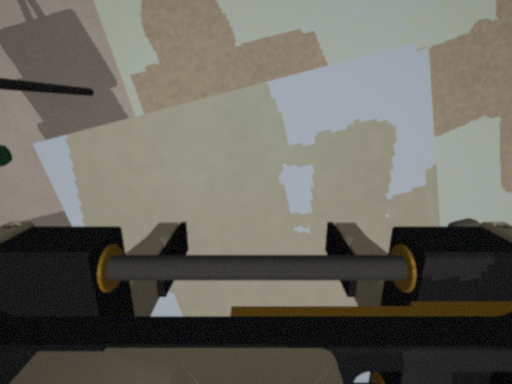

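The top view is clear. The tray is at about (228,180), with the pink chunks at (212,155) and (233,152) at its far end and the bare end toward the robot. The rake's wooden grip is at (385,180) and the squeegee at (135,212). The green rake at (375,240) is the decoy.

Run:
```python
from h import *
t=ld('top0'); s=ld('scene0')
for n,c,roi in [('top',t,(180,120,280,240)),('scene',s,(240,180,310,280))]:
    im=cv2.cvtColor(c['image'],cv2.COLOR_RGB2HSV)
    x0,y0,x1,y1=roi
    def m(lo,hi,r=roi):
        k=cv2.inRange(im,np.array(lo),np.array(hi)); z=np.zeros_like(k); z[r[1]:r[3],r[0]:r[2]]=k[r[1]:r[3],r[0]:r[2]]; return z
    b=m((105,120,50),(130,255,255)); 
    cn=np.vstack(cv2.findContours(b,0,2)[0]); h=cv2.convexHull(cn)
    q=cv2.approxPolyDP(h,6,True)[:,0]; print(n,'tray',q.tolist())
    W=[onz(c,*p,0.02) for p in q]; print(np.round(W,4).tolist(), np.round(np.mean(W,0),4))
    ro=cv2.minAreaRect(cn.astype(np.float32)); bp=cv2.boxPoints(ro); W=[onz(c,*p,0.02) for p in bp]; print('minrect',np.round(W,4).tolist(),np.mean(W,0))
    p=m((0,70,60),(18,255,255))
    for k in cv2.findContours(p,0,2)[0]:
        if cv2.contourArea(k)>60:
            r=cv2.minAreaRect(k); W=np.array([onz(c,*q,0.0375) for q in cv2.boxPoints(r)]); print('pink',r,W.mean(0).round(4),np.round(W,3)[:,:2].tolist())
    # grip brown
    g=m((0,90,30),(20,255,255),(340,150,400,200) if n=='top' else (120,140,150,185))
    for k in cv2.findContours(g,0,2)[0]:
        if cv2.contourArea(k)>20: print('brown',cv2.minAreaRect(k),k[:,0].min(0),k[:,0].max(0))
a=t['image'][140:270,330:420]; b=s['image'][100:220,100:200]
cv2.imwrite('pics/z.png',np.hstack([cv2.resize(a[:,:,::-1],None,fx=4,fy=4,interpolation=2)[:480],cv2.resize(b[:,:,::-1],None,fx=4,fy=4,interpolation=2)]))
```

```text
top tray [[240, 133], [261, 215], [217, 227], [195, 144]]
[[0.6602, 0.0187, 0.02], [0.453, -0.034, 0.02], [0.4234, 0.0755, 0.02], [0.6315, 0.1318, 0.02]] [0.542 0.048 0.02 ]
minrect [[0.6322, 0.1331, 0.02], [0.6633, 0.0174, 0.02], [0.4509, -0.0373, 0.02], [0.4216, 0.0773, 0.02]] [0.54201834 0.0476019  0.02      ]
pink ((212.34616088867188, 157.73077392578125), (21.1805419921875, 15.297059059143066), 78.69007110595703) [0.5942 0.0865 0.0375] [[0.616, 0.11], [0.624, 0.073], [0.572, 0.063], [0.565, 0.1]]
pink ((231.64707946777344, 153.0882568359375), (21.3431339263916, 15.279744148254395), 75.96376037597656) [0.606  0.0391 0.0375] [[0.627, 0.064], [0.637, 0.027], [0.585, 0.014], [0.575, 0.051]]
brown ((386.4500427246094, 178.85000610351562), (10.75174331665039, 11.70042610168457), 71.56504821777344) [380 173] [393 184]
scene tray [[253, 190], [300, 193], [299, 273], [246, 269]]
[[0.4521, -0.0355, 0.02], [0.4224, 0.0774, 0.02], [0.6455, 0.1356, 0.02], [0.674, 0.0235, 0.02]] [0.5485 0.0503 0.02  ]
minrect [[0.6754, 0.0227, 0.02], [0.4528, -0.0412, 0.02], [0.4191, 0.0895, 0.02], [0.6451, 0.1371, 0.02]] [0.54809798 0.0520409  0.02      ]
pink ((284.8114929199219, 246.5737762451172), (17.292325973510742, 22.905542373657227), 5.19442892074585) [0.6005 0.0891 0.0375] [[0.635, 0.077], [0.575, 0.064], [0.566, 0.102], [0.626, 0.114]]
pink ((262.8172607421875, 244.693115234375), (17.35650634765625, 22.505327224731445), 4.763641834259033) [0.6119 0.0414 0.0375] [[0.646, 0.03], [0.587, 0.015], [0.578, 0.053], [0.637, 0.067]]
brown ((133.92352294921875, 162.4058837890625), (29.177148818969727, 13.12429428100586), 77.47119140625) [126 149] [141 176]
```

View pics/z.png

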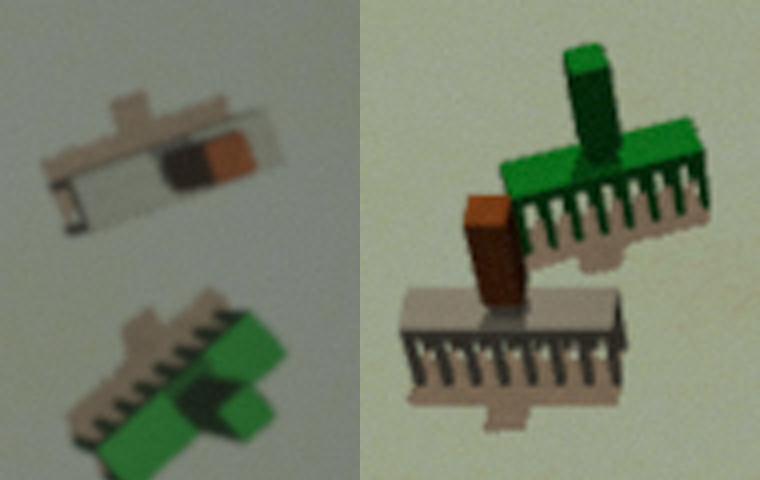

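Run:
```python
from h import *
t=ld('top0'); s=ld('scene0')
def tri(p,q):
    (o1,d1),(o2,d2)=ray(t,*p),ray(s,*q)
    a=np.linalg.lstsq(np.c_[d1,-d2],o2-o1,rcond=None)[0]; A=o1+a[0]*d1;B=o2+a[1]*d2
    return (A+B)/2,np.linalg.norm(A-B)
T=lambda u,v:(330+u/4-.4,140+v/4-.4); S=lambda u,v:(100+(u-360)/4-.4,100+v/4-.4)
print('grip top',tri(T(231,157),S(488,212)), onz(t,*T(231,157),.138), onz(s,*S(488,212),.138))
print('green top',tri(T(245,415),S(585,55)), onz(t,*T(245,415),.138))
for P in [((85,230),(285,165)),((75,172),(265,110))]:
    a,b=[onz(t,*T(*p),.054) for p in P]; print('head edge',a,b,np.degrees(np.arctan2(*(b-a)[1::-1])))
a,b=[onz(s,*S(*p),.054) for p in [(405,288),(618,290)]]; print('scene head back edge',a,b,np.degrees(np.arctan2(*(b-a)[1::-1])))
a,b=[onz(s,*S(*p),.054) for p in [(400,330),(620,332)]]; print('front',a,b,np.degrees(np.arctan2(*(b-a)[1::-1])))
st=sensors.get_state(); print(st['tcp_pos']);print(R.from_euler('xyz',st['eef_rot'],degrees=True).as_matrix().round(3))
```

```text
grip top (array([ 0.53283146, -0.30927448,  0.13502632]), np.float64(0.003492696978300781)) [ 0.53300537 -0.30992963  0.138     ] [ 0.53552416 -0.30541059  0.138     ]
green top (array([ 0.39075147, -0.31427184,  0.13776222]), np.float64(0.00019678440129131298)) [ 0.39075069 -0.31407378  0.138     ]
head edge [ 0.496187   -0.25177343  0.054     ] [ 0.53610995 -0.37656141  0.054     ] -72.25915708914953
head edge [ 0.53163788 -0.2462749   0.054     ] [ 0.57006563 -0.36502716  0.054     ] -72.06863064207494
scene head back edge [ 0.5404332  -0.37501298  0.054     ] [ 0.49820956 -0.2515685   0.054     ] 108.88302705650723
front [ 0.57216066 -0.36060795  0.054     ] [ 0.52936723 -0.23546649  0.054     ] 108.87865902065698
[0.16223417 0.65485813 0.22587026]
[[-0.     0.971 -0.241]
 [-0.001 -0.241 -0.971]
 [-1.     0.     0.001]]
```

```bash
python3 -m handwheel '[0,2,2,2, 0,6,6,6, 0,11,10,12, 0,17,15,18, 0,23,20,25, 0,29,25,32, 0,35,30,39, 0,40,35,46, 0,44,39,52, 0,46,41,58]' 8.7 40
cat > d.py <<'E'
import sys
from h import *
st=sensors.get_state(); M=R.from_euler('xyz',st['eef_rot'],degrees=True).as_matrix(); p=st['tcp_pos']
print('t',st['time_s'],'tcp',p.round(4),'zyaw',np.degrees(np.arctan2(M[1,2],M[0,2])).round(2),'tilt',M[2].round(3),'w',st['gripper_width'].round(4),'F',st['contact_force'].round(2),'j',st['joints'].round(1))
if len(sys.argv)>3: print('delta cm',(M.T@(np.array(list(map(float,sys.argv[1:4])))-p)*100).round(2))
E
python3 d.py .534 -.308 .15
```

```text
time_s: 1.4
tcp_pos: [0.4941, 0.1718, 0.2267]
eef_rot: [-154.2, 90.0, 43.7]
contact_force: [1.1, 1.3, 0.7]
gripper_width: 0.0869Traceback (most recent call last):
  File "d.py", line 4, in <module>
    print('t',st['time_s'],'tcp',p.round(4),'zyaw',np.degrees(np.arctan2(M[1,2],M[0,2])).round(2),'tilt',M[2].round(3),'w',st['gripper_width'].round(4),'F',st['contact_force'].round(2),'j',st['joints'].round(1))
                                                                                                                           ^^^^^^^^^^^^^^^^^^^^^^^^^
AttributeError: 'float' object has no attribute 'round'
```

```bash
sed -i "s/st\['gripper_width'\].round(4)/round(st['gripper_width'],4)/" d.py; python3 d.py .534 -.308 .17
```

```text
t 1.4 tcp [0.4941 0.1718 0.2267] zyaw -162.09 tilt [-1. -0. -0.] w 0.0869 F [1.11 1.26 0.7 ] j [ 40.7   6.2 -18.3  -0.  -65.5 -22.8]
delta cm [ 5.66 46.88 10.95]
```

```bash
python3 -m handwheel '[0,3,1,0, 0,8,2,0, 0,14,3.5,0, 0,20,5,0, 0,26,6.5,0, 0,32,8,0, 0,38,9,0, 2,43,10,0, 3,46,10.8,0, 3,46.9,10.9,0]'; python3 d.py .534 -.308 .083; python3 -c "
from h import *
cap('wrist','w1'); cap('scene','s1'); cap('top','t1')"
```

```text
time_s: 2.65
tcp_pos: [0.5343, -0.3077, 0.1948]
eef_rot: [-33.9, 89.8, 164.0]
contact_force: [0.3, 0.2, 0.4]
gripper_width: 0.087
t 2.65 tcp [ 0.5343 -0.3077  0.1948] zyaw -162.06 tilt [-1.    -0.002  0.003] w 0.087 F [0.31 0.22 0.42] j [-11.8  16.4  -9.5  -0.  -64.2  29.8]
delta cm [1.118e+01 4.000e-02 1.000e-02]
```

View pics/w1.png

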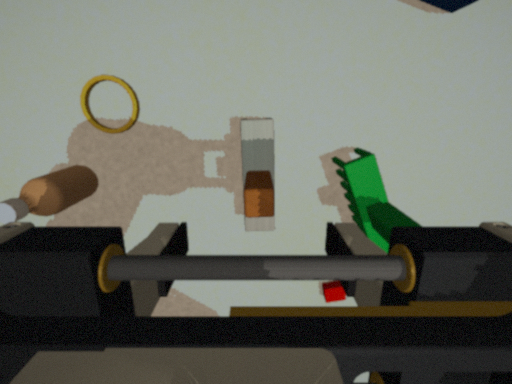

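View pics/s1.png

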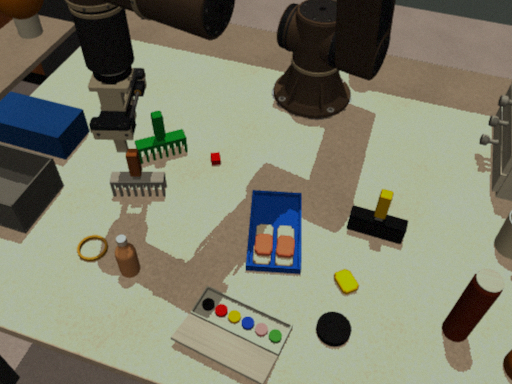

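The wrist view shows the rake aligned with the jaws, its head between columns 241 and 274 and its grip at (259,193). Next I check the grip position from this view.

Run:
```python
from h import *
c=ld('w1')
im=cv2.cvtColor(c['image'],cv2.COLOR_RGB2HSV)[160:225,235:285]
cv2.imwrite('pics/z2.png',cv2.resize(c['image'][100:240,200:320,::-1],None,fx=4,fy=4,interpolation=2))
```

```text
(no output)
```

View pics/z2.png

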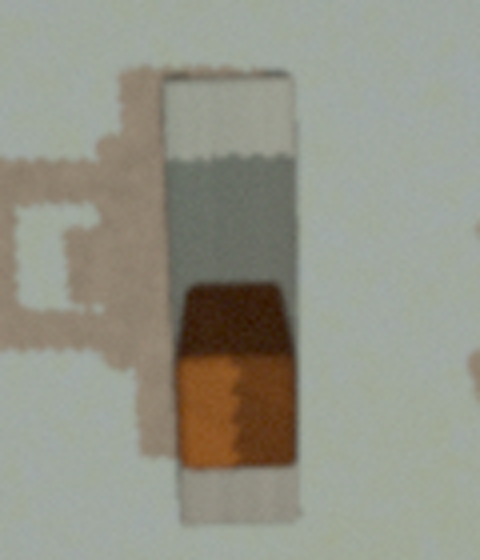

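Run:
```python
from h import *
c=ld('w1'); P=lambda u,v:(200+u/4-.4,100+v/4-.4)
print(onz(c,*P(237,411),.138))
for q in [((165,80),(182,520)),((293,80),(300,520))]:
    a,b=[onz(c,*P(*x),.054) for x in q]; print(a,b,np.degrees(np.arctan2(*(b-a)[1::-1])))
```

```text
[ 0.53364711 -0.30936738  0.138     ]
[ 0.57054061 -0.3638385   0.054     ] [ 0.52849605 -0.24357613  0.054     ] 109.26998171783544
[ 0.53828187 -0.37426959  0.054     ] [ 0.49497118 -0.25438738  0.054     ] 109.8636221044154
```

```bash
python3 -m handwheel '[1.5,0.1,0,-1, 4,0.1,0,-1, 6.5,0.1,0,-1, 9,0.1,0,-1, 10.5,0.1,0,-1, 11,0.1,0,-1, 11.2,0.1,0,-1, 11.2,0.1,0,-1, 11.2,0.1,0,-1, 11.2,0.1,0,-1]'; python3 d.py; python3 -c "
from h import *
cap('scene','s2')"
```

```text
time_s: 4.05
tcp_pos: [0.5359, -0.3071, 0.085]
eef_rot: [147.1, 90.0, -13.8]
contact_force: [0.9, -0.1, 0.4]
gripper_width: 0.0873
t 4.05 tcp [ 0.5359 -0.3071  0.085 ] zyaw -160.91 tilt [-1.     0.    -0.001] w 0.0873 F [ 0.88 -0.08  0.38] j [-11.7  22.2 -17.    0.  -50.8  30.8]
```

```bash
python3 -m handwheel '[0,0,0,0, 0,0,0,0, 0,0,0,0, 0,0,0,0, 0,0,0,0, 0,0,0,0, 0,0,0,0, 0,0,0,0, 0,0,0,0, 0,0,0,0]' 0 50; python3 d.py; python3 -c "
from h import *
cap('scene','s3')"
```

```text
time_s: 5.35
tcp_pos: [0.5355, -0.307, 0.0845]
eef_rot: [-35.8, 90.0, 163.3]
contact_force: [-1.0, -0.3, -0.4]
gripper_width: 0.0258
t 5.35 tcp [ 0.5355 -0.307   0.0845] zyaw -160.91 tilt [-1. -0.  0.] w 0.0258 F [-0.97 -0.33 -0.4 ] j [-11.7  22.2 -17.   -0.  -50.8  30.8]
```

View pics/s3.png

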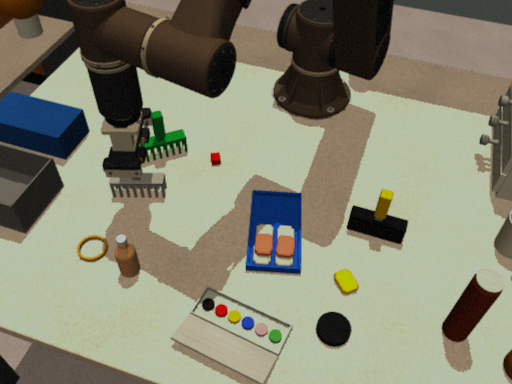

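```bash
python3 -m handwheel '[-0.5,0,0,0, -1.5,0,0,0, -3,0,0,0, -4.5,0,0,0, -6,0,0,0, -7.5,0,0,0, -9,0,0,0, -10,0,0,0, -10,0,0,0, -10,0,0,0]'; python3 d.py .6615 .080 .1845; python3 -c "
from h import *
cap('scene','s4')"
```

```text
time_s: 6.65
tcp_pos: [0.5353, -0.3069, 0.184]
eef_rot: [-49.4, 89.9, 149.7]
contact_force: [0.0, -0.5, -2.1]
gripper_width: 0.0255
t 6.65 tcp [ 0.5353 -0.3069  0.184 ] zyaw -160.92 tilt [-1.    -0.001  0.001] w 0.0255 F [ 0.03 -0.5  -2.14] j [-11.7  16.9 -10.4  -0.  -62.8  30.8]
delta cm [ -0.04 -32.44 -24.57]
```

View pics/s4.png

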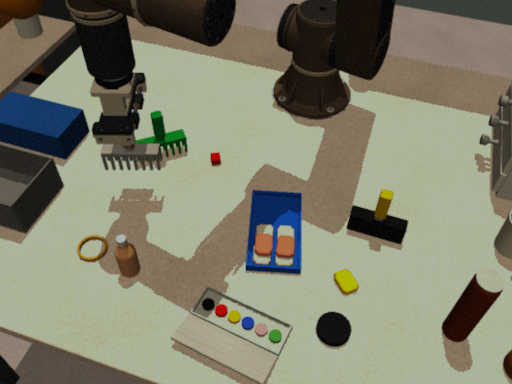

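The rake is lifted (weight reads −2.1 N) and hangs straight. Now I move it behind the pink chunks.

```bash
python3 -m handwheel '[0,-1.5,-1,0.5, 0,-5,-3.5,1, 0,-9.5,-7,1.5, 0,-14,-10.5,2, 0,-18.5,-14,2.5, 0,-23,-17.5,3, 0,-27,-20.5,3.5, 0,-30,-23,4, 0,-32,-24.3,4, 0,-32.4,-24.6,4]'; python3 d.py .6615 .080 .1125; python3 -c "
from h import *
cap('scene','s5');cap('wrist','w5')"
```

```text
time_s: 7.95
tcp_pos: [0.662, 0.0808, 0.1837]
eef_rot: [4.5, 89.9, -160.4]
contact_force: [0.4, -0.3, -2.9]
gripper_width: 0.0258
t 7.95 tcp [0.662  0.0808 0.1837] zyaw -164.83 tilt [-1.     0.     0.001] w 0.0258 F [ 0.44 -0.29 -2.95] j [ 23.7  21.4  -3.7  -0.  -64.9  -8.5]
delta cm [7.12 0.06 0.06]
```

View pics/s5.png

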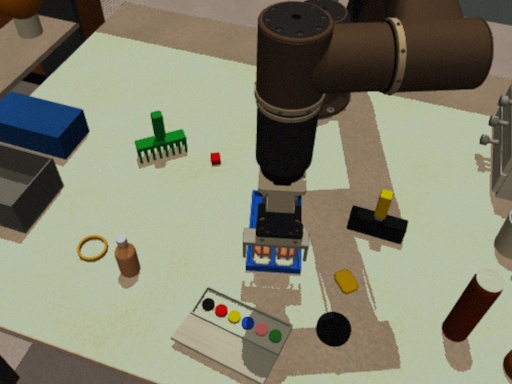

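View pics/w5.png

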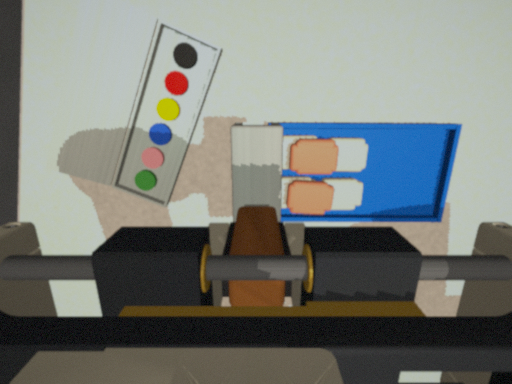

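Run:
```python
from h import *
c=ld('w5'); 
im=cv2.cvtColor(c['image'],cv2.COLOR_RGB2HSV); k=cv2.inRange(im,np.array((105,120,40)),np.array((130,255,255))); k[:,:283]=0;k[226:]=0
h=cv2.convexHull(np.vstack(cv2.findContours(k,0,2)[0])); q=cv2.approxPolyDP(h,5,True)[:,0]
for p in q: print(p,onz(c,*p,.02).round(4))
p=cv2.inRange(im,np.array((0,70,60)),np.array((18,255,255)));p[:,:284]=0;p[226:]=0
tx=np.array([np.cos(np.radians(-165.)),np.sin(np.radians(-165.))]);ty=np.array([-tx[1],tx[0]]);C=np.array([.5435,.049])
for n in cv2.findContours(p,0,2)[0]:
    if cv2.contourArea(n)>60:
        W=np.array([onz(c,*a,.0375)[:2]-C for a in n[:,0]]); print((W@tx).min(),(W@tx).max(),(W@ty).min(),(W@ty).max())
```

```text
[283 123] [0.6492 0.0147 0.02  ]
[460 125] [ 0.4524 -0.0362  0.02  ]
[440 220] [0.4219 0.0776 0.02  ]
[283 220] [0.6146 0.1297 0.02  ]
-0.08882653015175922 -0.03431384498183674 -0.04426705022531409 -0.0011719398355818937
-0.08716108458453627 -0.03332270865833562 0.0059037867366240684 0.04539908549760466
```

```bash
python3 -m handwheel '[0.5,0,0,0, 1.5,0,0,0, 2.7,0,0,0, 4,0,0,0, 5.2,0,0,0, 6.2,0,0,0, 6.8,0,0,0, 7.1,0,0,0, 7.2,0,0,0, 7.2,0,0,0]'; python3 d.py; python3 -c "
from h import *
cap('scene','s6');cap('wrist','w6')
a=ld('s6')['image'][170:300,220:330,::-1]; b=ld('w6')['image'][90:240,200:480,::-1]
cv2.imwrite('pics/z6.png',np.vstack([cv2.resize(b,(560,300)),cv2.resize(a,(254,300))[:, :254] if 0 else cv2.copyMakeBorder(cv2.resize(a,(254,300)),0,0,0,306,0)]))"
```

```text
time_s: 9.3
tcp_pos: [0.6624, 0.0797, 0.1129]
eef_rot: [-178.3, 90.0, 16.8]
contact_force: [0.1, -0.0, -2.5]
gripper_width: 0.026
t 9.3 tcp [0.6624 0.0797 0.1129] zyaw -164.91 tilt [-1.    -0.    -0.001] w 0.026 F [ 0.05 -0.05 -2.51] j [ 23.6  24.7  -8.6   0.  -56.7  -8.5]
```

View pics/z6.png

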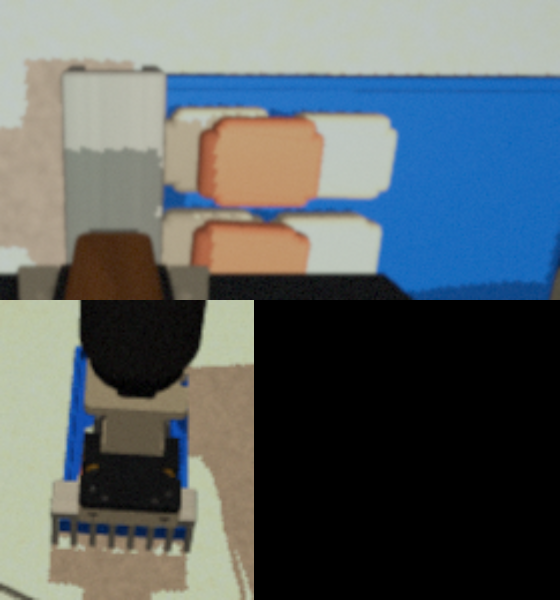

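```bash
python3 -m handwheel '[0,0,0.5,0, 0,0,1.2,0, 0,0,2,0, 0,0,2.8,0, 0,0,3.6,0, 0,0,4.4,0, 0,0,5.2,0, 0,0,6,0, 0,0,6.8,0, 0,0,7.5,0]'; python3 d.py; python3 -c "
from h import *
cap('wrist','w7');cap('top','t7')"
```

```text
time_s: 10.65
tcp_pos: [0.5893, 0.06, 0.1126]
eef_rot: [-170.5, 90.0, 24.6]
contact_force: [0.8, 0.2, -2.5]
gripper_width: 0.0259
t 10.65 tcp [0.5893 0.06   0.1126] zyaw -164.91 tilt [-1. -0. -0.] w 0.0259 F [ 0.77  0.19 -2.52] j [ 24.7  18.4 -18.6   0.  -53.   -9.6]
```

View pics/w7.png

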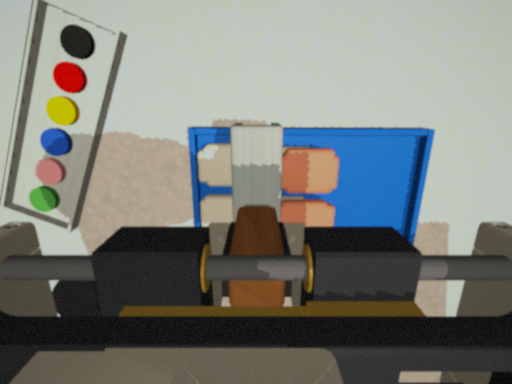

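Both pink chunks (310,170 and 308,213) are riding in front of the head and the white ones have stayed put. I keep raking.

```bash
python3 -m handwheel '[0,0,0.5,0, 0,0,1.2,0, 0,0,2,0, 0,0,2.8,0, 0,0,3.5,0, 0,0,4.2,0, 0,0,4.9,0, 0,0,5.5,0, 0,0,6,0, 0,0,6.2,0]'; python3 d.py; python3 -c "
from h import *
cap('wrist','w8');cap('top','t8')"
```

```text
time_s: 12.0
tcp_pos: [0.5296, 0.0439, 0.1126]
eef_rot: [172.2, 90.0, 7.3]
contact_force: [0.5, -0.4, -3.1]
gripper_width: 0.0255
t 12.0 tcp [0.5296 0.0439 0.1126] zyaw -164.91 tilt [-1.  0. -0.] w 0.0255 F [ 0.55 -0.4  -3.1 ] j [ 25.9  13.2 -26.2   0.  -50.7 -10.8]
```

View pics/w8.png

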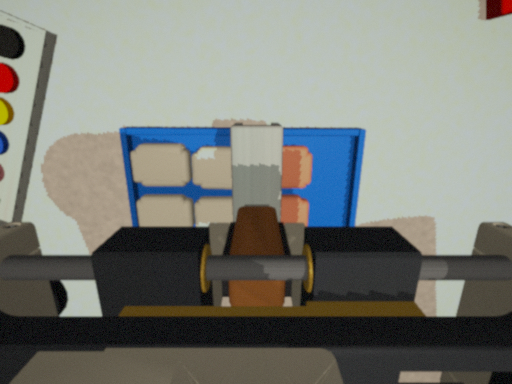

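```bash
python3 -m handwheel '[-0.4,0,0,0, -1.2,0,0,0, -2.2,0,0,0, -3.2,0,-0.5,0, -4.2,0,-2,0, -5,0,-4,0, -5,0,-6,0, -5,0,-8,0, -5,0,-9,0, -5,0,-9,0]'; python3 d.py; python3 -c "
from h import *
cap('wrist','w9');cap('top','t9');cap('scene','s9')"
```

```text
time_s: 13.35
tcp_pos: [0.617, 0.0674, 0.1624]
eef_rot: [0.1, 90.0, -164.8]
contact_force: [-0.2, -1.0, -3.0]
gripper_width: 0.0255
t 13.35 tcp [0.617  0.0674 0.1624] zyaw -164.92 tilt [-1.  0.  0.] w 0.0255 F [-0.25 -1.04 -2.96] j [ 24.2  18.2 -11.5  -0.  -60.3  -9.2]
```

View pics/w9.png

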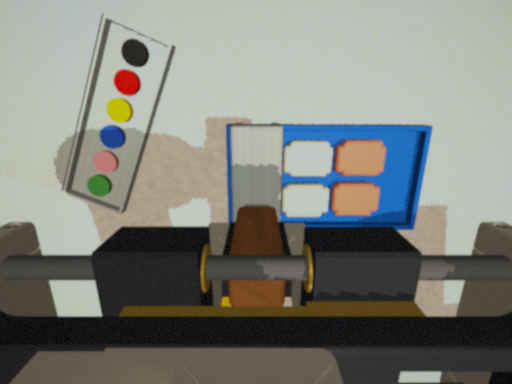

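The pink chunks, at (360,158) and (356,199), now lie beside the white ones at the same apparent size. I check that they are flat.

Run:
```python
from h import *
c=ld('w9'); im=cv2.cvtColor(c['image'],cv2.COLOR_RGB2HSV)
tx=np.array([np.cos(np.radians(-165.)),np.sin(np.radians(-165.))]);ty=np.array([-tx[1],tx[0]]);C=np.array([.5435,.049])
k=lambda lo,hi:cv2.inRange(im,np.array(lo),np.array(hi))
P=k((0,70,60),(18,255,255)); Wm=k((0,0,110),(179,70,255))
for nm,p in (('pink',P),('white',Wm)):
    p=p.copy(); p[:,:285]=0;p[222:]=0;p[:136]=0;p[:,400:]=0
    for n in cv2.findContours(p,0,2)[0]:
        if cv2.contourArea(n)>60:
            for z in (.023,):
                W=np.array([onz(c,*a,z)[:2]-C for a in n[:,0]]); print(nm,z,'x',(W@tx).min().round(4),(W@tx).max().round(4),'y',(W@ty).min().round(4),(W@ty).max().round(4))
cv2.imwrite('pics/z9.png',np.hstack([cv2.resize(c['image'][115:235,280:440,::-1],(640,480),interpolation=2)]))
```

```text
pink 0.023 x 0.0089 0.0621 y -0.0407 -0.0019
pink 0.023 x 0.0096 0.0628 y 0.0073 0.0449
white 0.023 x -0.0444 0.0066 y -0.0432 -0.0032
white 0.023 x -0.0458 0.0066 y 0.0049 0.0448
```

View pics/z9.png

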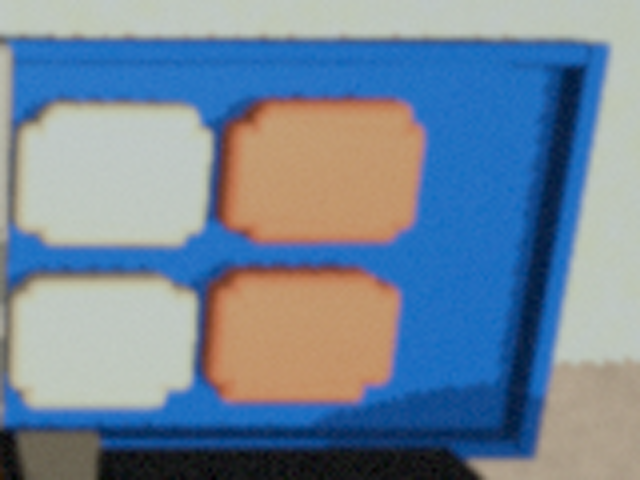

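View pics/s9.png

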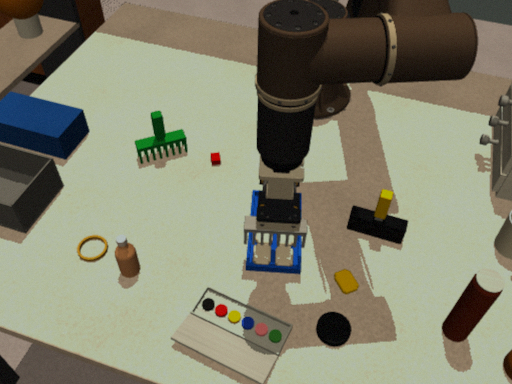

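The pinks read x 9–63 mm at height 23 mm, with full length and a uniform gap to the whites, so they are flat on the floor. Now I carry the rake back to its original clear spot.

```bash
python3 d.py .5353 -.307 .184
```

```text
t 13.5 tcp [0.6161 0.0672 0.1626] zyaw -164.91 tilt [-1. -0.  0.] w 0.0256 F [ 0.11  0.76 -2.28] j [ 24.2  18.1 -11.6  -0.  -60.3  -9.2]
delta cm [-2.14 34.03 17.55]
```

```bash
python3 -m handwheel '[-1,1,0.5,0, -2.1,4,2,-0.5, -2.1,8.5,4.3,-1, -2.1,13.5,7,-1.5, -2.1,18.5,9.5,-2, -2.1,23.5,12.1,-2.5, -2.1,28,14.4,-3, -2.1,31.5,16.2,-3.5, -2.1,33.5,17.3,-4, -2.1,34,17.5,-4]'; python3 d.py .5353 -.307 .0845
python3 -m handwheel '[0.5,0,0,0, 1.8,0,0,0, 3.3,0,0,0, 4.8,0,0,0, 6.2,0,0,0, 7.5,0,0,0, 8.5,0,0,0, 9.1,0,0,0, 9.5,0,0,0, 9.5,0,0,0]'; python3 d.py .5353 -.307 .0845; python3 -c "
from h import *
cap('scene','s10')"
```

```text
time_s: 14.75
tcp_pos: [0.5352, -0.3082, 0.1845]
eef_rot: [132.3, 90.0, -28.7]
contact_force: [-0.0, -0.2, -2.6]
gripper_width: 0.0258
t 14.75 tcp [ 0.5352 -0.3082  0.1845] zyaw -161.04 tilt [-1.     0.001 -0.   ] w 0.0258 F [-0.02 -0.17 -2.56] j [-11.8  16.9 -10.4   0.  -62.7  30.8]
delta cm [10.   -0.12 -0.05]
time_s: 16.0
tcp_pos: [0.5363, -0.3065, 0.0885]
eef_rot: [34.9, 90.0, -126.0]
contact_force: [0.3, 0.1, -3.1]
gripper_width: 0.0255
t 16.0 tcp [ 0.5363 -0.3065  0.0885] zyaw -160.91 tilt [-1.  0.  0.] w 0.0255 F [ 0.26  0.1  -3.06] j [-11.7  22.  -16.7   0.  -51.3  30.7]
delta cm [0.4  0.01 0.11]
```

View pics/s10.png

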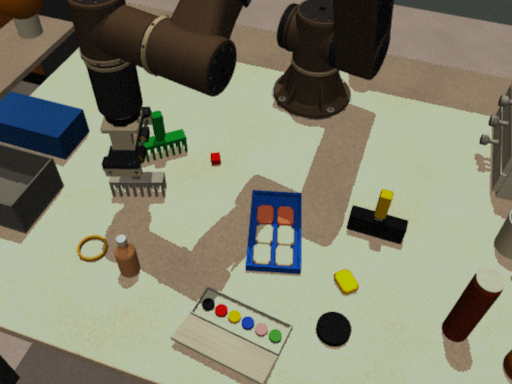

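The tray shows one even layer, with the pinks at (265,215) and (286,216). Next I lower gently to contact.

```bash
python3 -m handwheel '[0.1,0,0,0, 0.2,0,0,0, 0.3,0,0,0, 0.35,0,0,0, 0.4,0,0,0, 0.4,0,0,0, 0.4,0,0,0, 0.4,0,0,0, 0.4,0,0,0, 0.4,0,0,0]'; python3 d.py
```

```text
time_s: 17.3
tcp_pos: [0.5363, -0.3065, 0.0846]
eef_rot: [83.4, 90.0, -77.5]
contact_force: [-1.1, 0.8, -2.5]
gripper_width: 0.0258
t 17.3 tcp [ 0.5363 -0.3065  0.0846] zyaw -160.91 tilt [-1.  0.  0.] w 0.0258 F [-1.06  0.78 -2.45] j [-11.7  22.3 -16.9   0.  -50.8  30.7]
```

```bash
python3 -m handwheel '[0.05,0,0,0, 0.1,0,0,0, 0.1,0,0,0, 0.1,0,0,0, 0.1,0,0,0, 0.1,0,0,0, 0.1,0,0,0, 0.1,0,0,0, 0.1,0,0,0, 0.1,0,0,0]'; python3 d.py
```

```text
time_s: 18.55
tcp_pos: [0.5364, -0.3066, 0.0845]
eef_rot: [116.3, 90.0, -44.6]
contact_force: [-1.7, 0.5, 6.0]
gripper_width: 0.0258
t 18.55 tcp [ 0.5364 -0.3066  0.0845] zyaw -160.9 tilt [-1.     0.001 -0.   ] w 0.0258 F [-1.68  0.54  5.98] j [-11.7  22.3 -17.    0.  -50.8  30.7]
```

The tines are on the table (force +6 N). I release slowly, then retreat straight up.

```bash
python3 -m handwheel '[0,0,0,0, 0,0,0,0, 0,0,0,0, 0,0,0,0, 0,0,0,0, 0,0,0,0, 0,0,0,0, 0,0,0,0, 0,0,0,0, 0,0,0,0]' 6.5; python3 d.py
python3 -m handwheel '[-0.5,0,0,0, -1.5,0,0,0, -3,0,0,0, -5,0,0,0, -7,0,0,0, -9,0,0,0, -11,0,0,0, -13,0,0,0, -14,0,0,0, -14,0,0,0]'; python3 d.py; python3 -c "
from h import *
cap('scene','s11');cap('top','t11');cap('wrist','w11')
a=ld('s11')['image'];cv2.imwrite('pics/z11.png',np.hstack([cv2.resize(a[130:230,90:200,::-1],(396,360)),cv2.resize(a[180:280,230:330,::-1],(360,360))]))"
```

```text
time_s: 19.8
tcp_pos: [0.5363, -0.3065, 0.0836]
eef_rot: [42.1, 90.0, -118.8]
contact_force: [-0.7, 0.1, 0.5]
gripper_width: 0.0654
t 19.8 tcp [ 0.5363 -0.3065  0.0836] zyaw -160.91 tilt [-1.  0.  0.] w 0.0654 F [-0.65  0.13  0.46] j [-11.7  22.3 -17.    0.  -50.7  30.7]
time_s: 21.05
tcp_pos: [0.5367, -0.3065, 0.2247]
eef_rot: [149.8, 89.9, -11.1]
contact_force: [0.4, 0.3, 0.1]
gripper_width: 0.0647
t 21.05 tcp [ 0.5367 -0.3065  0.2247] zyaw -160.91 tilt [-1.     0.001 -0.002] w 0.0647 F [0.44 0.26 0.1 ] j [-11.7  15.2  -7.1  -0.  -67.5  30.7]
```

View pics/z11.png

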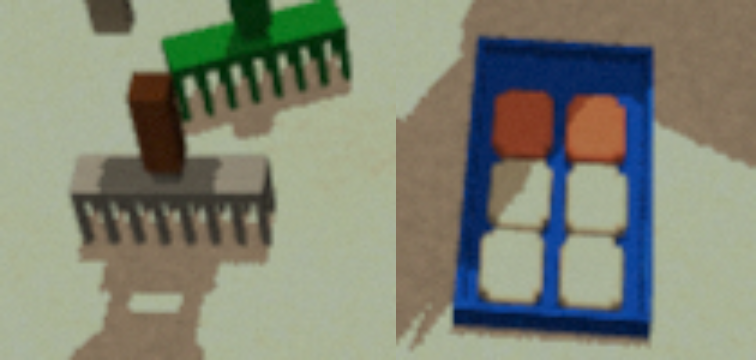

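View pics/w11.png

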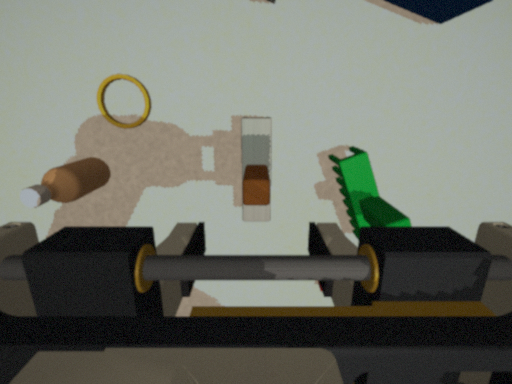

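View pics/t11.png

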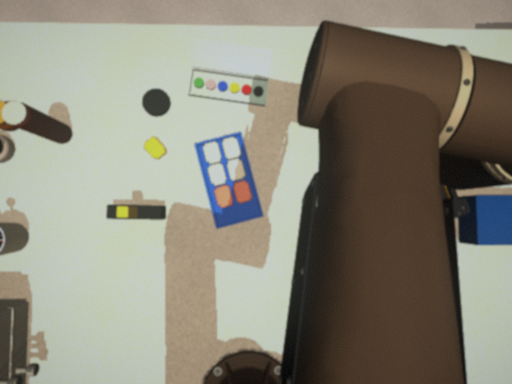

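The rake stands upright on its tines at its original spot (wrist 257,185), with the gripper clear above it. Both pinks are in the layer (top 223,197 and 241,191).

```bash
python3 -c "
from plant import workorder
print(workorder.close_job())"
```

```text
the job is handed in; nothing more can be done
None
```

I picked up the wooden-grip rake and raked both pink chunks off the white ones in one straight pull, with the tines about 28 mm up. I lifted the rake clear and stood it back on the table at its original spot. I released it, retreated straight up and handed the job in at about 21 s of the 48 s allowed.

**Pink chunks:** The wrist view taken after the raking put them at tray x of about 9 to 63 mm, full length at floor-layer height. The white chunks had not moved. The final pictures show one even layer.

**Rake:** It stands upright on its tines. The wrist force read about +6 N at set-down and about 0 N after the retreat, with the gripper well clear.

**Disagreement:** The scene and top views differed by a few millimetres on the tray and chunk positions (about 6 mm in x). The scene view also sees the side faces there, so I used the top view, and the wrist view agreed with it. No check failed. I judged how flat the chunks lie only from the pictures, because there is no depth camera.

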